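Retain a thread spool with a snap clip

ROBOT

A 7-joint arm with a two-finger parallel gripper is mounted at the origin on the work surface; the furniture and walls round the work are solid. World frame = base frame: x ahead of the robot, y to its left, z up, the work surface at z = 0. Lengths are in mm, angles in rad, forces in N, time in s.
With the tool pointing down it reaches from about 400 to 850 mm from the base axis. Payload 4.5 kg.
Tool frame: the origin (TCP) lies midway between the tips of the shut fingers; the grasp point (between the pads) lies 19 mm behind it; z points along the fingers, y is the line along which they close (so a half turn about z gives the same grasp; the last joint's range is limited). The gripper opens to 85 mm and grips with 20 to 120 N. Pads are 22 mm wide; open, the fingers measure 114 mm over their backs; the gripper's body (76 mm by 85 mm) begins 54 mm behind the grasp point. The pads swing forward as they close: fully open they stand 13 mm farther back than shut.
Start: joints at [-1.28, 0.689, -0.195, 1.565, 0.157, 0.902, -0.215], TCP at [158.721, 604.534, 231.317] pointing down, gripper open.
Joint ranges: [-3.01, 3.01], [-0.46, 2.08], [-1.47, 1.51], [0.13, 2.56], [-1, 4.14], [0.04, 2.09], [-2.66, 2.66]. Speed limits (rad/s): [2.57, 2.57, 3.14, 3.14, 3.14, 3.14, 3.14].

INTERFACE

Orientations are given as a unit quaternion [x, y, z, w].
In Python, from workcell import bot, optics, order gives the robot as it stands. The module is installed in compiled form; this text tells all that it offers.
- The arm moves only by the tool jog_arm, never from a script. Its argument "targets" is a list that holds one entry, the list of rows, each a list of 5 numbers: the shift along the tool's x, y, z normalised to -1 to 1, where 1 is 0.025 m, then the turn about the tool's z normalised to -1 to 1, where 1 is pi rad, then the opening, from 0 (shut) to 1 (fully open). In form: [[[dx, dy, dz, spin, claw], ...]]. A call has exactly 5 rows; each row shifts and turns the commanded pose from where the row before left it, along the tool's axes as they then stand; what a row does not reach is not made up. A row lasts 1/10 s, in which the tool goes at most 50 mm and 8.59 degrees, less where a joint would pass 70% of its speed; a pose out of reach is approached as far as the arm can. A call with a number of a shift or a turn outside -1 to 1 is refused whole. A call with a gripper value outside its range is refused whole. The fingers move at their own pace and stop on an object; "force" is the grip in N (left out, the last holds). Time passes only in rows, so rows that do not move let the fingers close, or fill a call up. It gives the time, the measured TCP pose, the force, the opening and the grip force at its end, in the units of the state.
- bot.state(): the state, without advancing time (a new reading comes with each control period).
- optics.capture(name): name is "side" or "top" or "wrist"; returns the picture (384x512x3 uint8, red, green, blue); there is no depth.
- optics.get_calibration(name): a dict with "camera_matrix" (3x3 intrinsics, pixels), "R" (3x3) and "t" (3): a world point X has camera coordinates R X + t. Camera axes: x right, y down, z forward; pixel columns grow to the right and rows downward; lengths in mm; the calibration is good to about 2 mm. A picture is of the moment at which its call begins: read the wrist's pose just before it. get_calibration takes no time and is no camera call; for the wrist camera it gives the pose at the moment of the call.
- order.close_job(): hands the job in; it is judged then, once.
The state is a dict: "t": time; "qpos": joint angles; "joint_vel": joint speeds; "joint_torque": joint torques, N m; "position": TCP position; "eef_rot": TCP orientation; "ft_force": force on the tool from outside, world axes, zero at the start; "moment": the same for the moment, N m; "opening": finger opening in mm; "gripper_force": force on a finger pad.
Only numpy, scipy, OpenCV 4.12 (cv2) and the standard library are available. Lean on these libraries where they do the work, as an engineer would, in place of code of your own. Each camera call takes 0.05 s, during which the arm holds its last target. There are 200 camera calls.

TASK

Slide the brown thread spool on the stand fully home along its spindle, against the shoulder at the post, so that the groove beyond its brass sleeve is laid bare. Then take the orange spring clip from the wooden rack and push it sideways onto the bared groove until it snaps fully home round the spindle, and let go of it. Leave the grey clip in its pocket and the dye pot, the red spool and the beeswax where they are.

Things in the scene. Friction and masses are not known exactly. Their poses are not given: they have to be found in the camera images.
- stand: Fixed thread stand on the board: wooden base 110 x 190 x 12 mm, green post at its -y end, and a steel spindle 18 mm thick that runs level along the stand's +y from the post, its axis 90 mm above the board (132 mm above the bench), ending free at y = +76 mm. Origin: centre of the underside. A shoulder at the post ends at y = -63 mm.
- groove (a point): Centre of the groove in the spindle (on the spindle's axis, 36 mm along the stand's +y from its origin, 90 mm above it). The groove is 12 mm in diameter and 10 mm wide (5 mm either way along y); the spindle is 18 mm on both sides of it. Axes as the stand's: y along the spindle to its free end, z up.
- reel (a joint): Slide of the brown thread spool with its brass sleeve along the spindle, in m: 0 = home against the shoulder, positive = toward the free end (to 0.032). It does not turn, stays where it is left, and about 2 N moves it. The sleeve, 24 mm in diameter, stands out 33 mm beyond the spool: at the start it covers the groove, at home it ends 1 mm short of it.
- reel_face (a point): Centre of the outer face of the spool's outer flange, on the spindle's axis; moves with the spool (58 mm in diameter, 60 mm long). The flange can be pushed toward the stand's -y above the sleeve, from 12 to 29 mm over the axis. At home this face lies 39 mm from the groove's centre.
- rack: Fixed dark wooden block 120 x 45 x 22 mm on the board with two pockets (35 x 9 mm, 16 mm deep, at x = -27 and +27 mm, the long side along its x); a clip stands upright in each, legs down. Origin: centre of the underside.
- clip: Orange plastic spring clip, 28 g, an arch with its mouth down, 27 mm wide (x) and 6 mm thick (y), with a grip block on top. Origin: centre of the bore (goes to the groove's centre); z up through the grip, y = axis of the bore (goes along the spindle, either way round). Crown underside 6 mm above the origin, legs end 8 mm below. In the rack the origin is 14 mm above the board.
- clip_grip (a point): Middle of the clip's grip block, 36 mm above the clip's origin. The block is 22 mm wide (x), 10 mm thick (y) and reaches from 15 to 46 mm above the origin; grasp it across its thickness, so that the fingers also clear the sleeve below.
- jaw_a (a joint): Opening of one sprung leg of the orange clip in rad: 0 relaxed, about 0.02 seated in the groove, 0.1 while passing its full diameter, 0.22 at its stop. The mouth is 8 mm wide and must spring open to 12 mm: the legs meet the groove 10 mm above the seat, a push of about 8 N spreads them, and over the last 5 mm it snaps home. It cannot go onto the spindle beside the groove.
- jaw_b (a joint): The same for the other leg.
- grey_clip: Grey clip of the same build, 33 mm wide, for a thicker spindle; stands in the other pocket of the rack. To be left there. Origin: centre of its bore.
- dye_pot: Bystander: round dark pot with a wooden-coloured lid, 70 mm in diameter, 50 mm high. Origin: centre of the underside.
- red_spool: Bystander: loose spool of red thread, 58 mm in diameter, 60 mm high, upright. Origin: centre of the underside.
- beeswax: Bystander: yellow block of beeswax, 38 x 60 x 21 mm. Origin: centre of the underside.
- board: Fixed plywood board 220 x 440 mm on bearers, laid over leather offcuts; its top, on which stand, rack and beeswax rest, is 42 mm above the bench.

How it is judged:
By the outcome, as a careful person would: the job done as asked, in the order asked, and still so for the second after the job is handed in, with the robot touching nothing.
It also fails if it takes over 43 s, if anything falls off the work surface, if the arm or the gripper's body presses on something with over 40 N, if the wrist force passes 120 N, or if a joint passes its speed limit or range.

## Working session

There is one attempt and no reset: what is moved stays moved. The work goes in short steps, Python scripts to look and compute and a tool call to move; the robot and the scene stay as the last step left them, time stands still between calls to the robot, and variables do not carry over. Pictures are saved under pics/ and viewed, at most 10 in all, crops included, and the job is handed in when it is done.

Besides the shell and the picture viewer there is one more tool, called after "Call:" as name(argument=value, ...), one argument or row to a line, values as JSON. jog_arm: Moves the arm, as the interface text tells. Scaled input: -1 to 1 covers 0.025 m each way for a shift and pi rad each way for a turn. Its arguments: {"type":"object","properties":{"targets":{"type":"array"},"force":{"type":"number"}},"required":["targets"]}

```bash
mkdir -p pics
python3 - <<'E'
from workcell import bot,optics
import cv2,numpy as np
print(bot.state())
for n in("side","top","wrist"):
    c=optics.get_calibration(n);print(n,c)
    cv2.imwrite(f"pics/{n}0.png",cv2.cvtColor(optics.capture(n),cv2.COLOR_RGB2BGR))
E
```

```text
{'t': 0.0, 'qpos': array([-1.28018349,  0.69000203, -0.19451224,  1.56634863,  0.15729338,
        0.90251903, -0.21508379]), 'joint_vel': array([-0.00013155,  0.00090361,  0.0020558 ,  0.00043138, -0.00068488,
        0.0004891 , -0.0008257 ]), 'joint_torque': array([ 1.30778276e-04, -5.39618862e+01, -1.26655016e+00, -1.58539975e+01,
        9.09031718e-03,  9.60113568e-03, -1.15117200e-05]), 'position': array([158.6320015 , 603.85135263, 230.47153029]), 'eef_rot': array([ 1.28006319e-01,  9.91772904e-01, -9.41354912e-04, -5.38716651e-05]), 'ft_force': array([-0.62489139, -0.35170641, -0.18781508]), 'moment': array([ 0.01386447, -0.04343793,  0.05630241]), 'gripper_force': 0.0, 'opening': 85.27579977728462}
side {'camera_matrix': array([[433.63156081,   0.        , 260.4272036 ],
       [  0.        , 433.63156081, 186.62778181],
       [  0.        ,   0.        ,   1.        ]]), 'R': array([[-0.90028201, -0.43486983,  0.01950715],
       [-0.1586945 ,  0.28614647, -0.94495304],
       [ 0.40534967, -0.85381991, -0.32662397]]), 't': array([ 507.26616277,  180.88814201, 1050.4602242 ])}
top {'camera_matrix': array([[379.37873136,   0.        , 251.54255761],
       [  0.        , 379.37873136, 191.80646938],
       [  0.        ,   0.        ,   1.        ]]), 'R': array([[ 0.00936537, -0.9999539 , -0.00211636],
       [-0.99834766, -0.00923028, -0.05671639],
       [ 0.05669424,  0.00264403, -0.99838809]]), 't': array([  65.34439092,  558.952969  , 1028.13193549])}
wrist {'camera_matrix': array([[310.9712424 ,   0.        , 259.21793168],
       [  0.        , 310.9712424 , 195.13808317],
       [  0.        ,   0.        ,   1.        ]]), 'R': array([[ 2.53439576e-01,  9.67351093e-01, -4.94481513e-04],
       [ 9.24418298e-01, -2.42040810e-01,  2.94732178e-01],
       [ 2.84989810e-01, -7.51539061e-02, -9.55579771e-01]]), 't': array([-625.59037221,  -37.16665121,  377.5065993 ])}
```

View pics/side0.png

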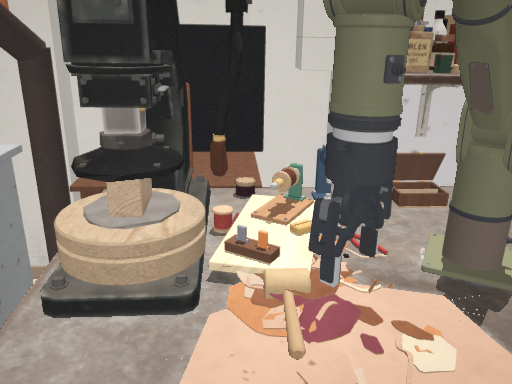

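View pics/top0.png

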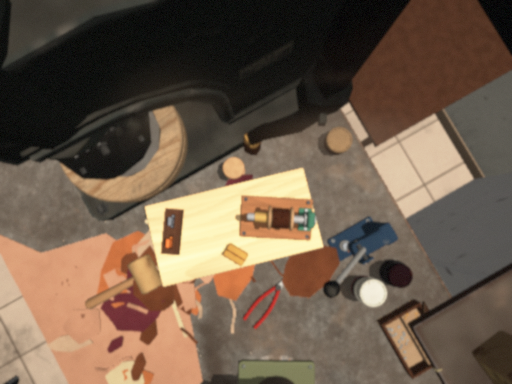

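The side view shows the rack (orange clip at about 263,238; grey at 242,245) and the stand behind at about (288,190). The top view shows the stand at about (277,217) with its spindle toward image left (+y), and the rack at about (172,231).

Run:
```python
import cv2,numpy as np
t=cv2.imread("pics/top0.png")[160:290,135:335]; s=cv2.imread("pics/side0.png")[150:280,195:345]
a=cv2.resize(t,None,fx=4,fy=4,interpolation=cv2.INTER_CUBIC);b=cv2.resize(s,None,fx=4.5,fy=4.5,interpolation=cv2.INTER_CUBIC)
cv2.imwrite("pics/tc.png",a);cv2.imwrite("pics/sc.png",b)
```

```text
(no output)
```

View pics/tc.png

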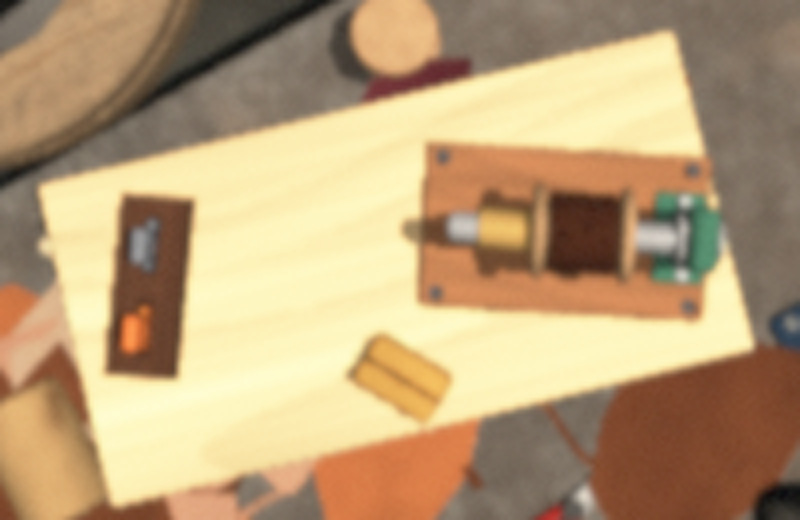

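View pics/sc.png

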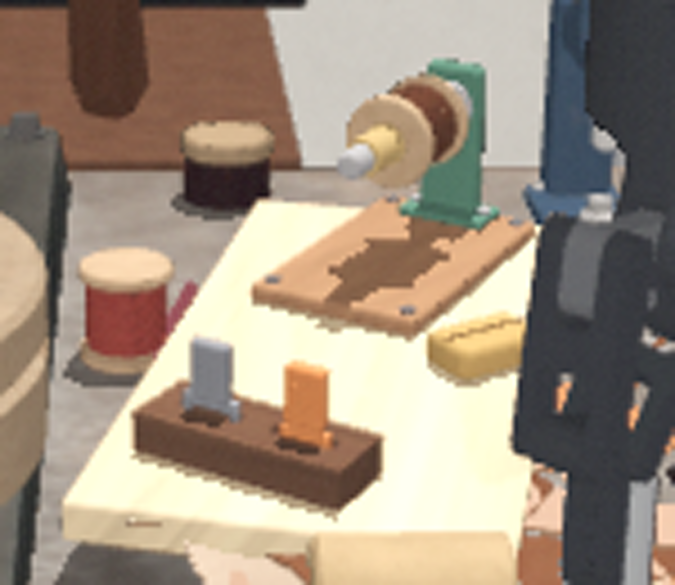

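```bash
cat > h.py <<'E'
import numpy as np,cv2
from workcell import bot,optics
from scipy.spatial.transform import Rotation as Ro
def ray(c,uv):
    uv=np.atleast_2d(np.float64(uv)); d=np.c_[uv,np.ones(len(uv))]@np.linalg.inv(c["camera_matrix"]).T@c["R"]
    return -c["R"].T@c["t"],d
def onz(c,uv,z):
    o,d=ray(c,uv); return o+d*((z-o[2])/d[:,2])[:,None]
def proj(c,X):
    p=(np.atleast_2d(X)@c["R"].T+c["t"])@c["camera_matrix"].T; return p[:,:2]/p[:,2:]
E
python3 - <<'E'
from h import *
np.set_printoptions(precision=1,suppress=True)
c=optics.get_calibration("top")
f=lambda p:(np.float64(p)+.5)/4-.5+[135,160]
B=onz(c,f([(428,143),(711,158),(699,320),(418,304)]),54);print(B,B.mean(0))
print("ax",B[0]-B[1],B[3]-B[2])
R=onz(c,f([(124,195),(193,200),(178,377),(108,372)]),64);print(R,R.mean(0));print(R[0]-R[3],R[1]-R[2])
print("spindle tip,sleeve mid,flange, post",onz(c,f([(447,227),(500,230),(535,231),(690,238)]),132))
im=cv2.imread("pics/top0.png");h=cv2.cvtColor(im,cv2.COLOR_BGR2HSV)
m=cv2.inRange(h,(3,170,150),(18,255,255));m[:, :160]=0;m[:,180:]=0;m[:225]=0;m[256:]=0
ys,xs=np.nonzero(m);print(len(xs),xs.min(),xs.max(),ys.min(),ys.max(),onz(c,[(xs.mean(),ys.mean())],95))
s=bot.state();print(Ro.from_quat(s["eef_rot"]).as_matrix())
cw=optics.get_calibration("wrist");print("cam",-cw["R"].T@cw["t"])
print("clip in wrist",proj(cw,[[477,300,90]]))
E
```

```text
[[546.4  96.6  54. ]
 [538.2 -90.8  54. ]
 [431.5 -82.9  54. ]
 [440.2 102.1  54. ]] [489.1   6.2  54. ]
ax [  8.2 187.4   0. ] [  8.7 185.    0. ]
[[510.  295.1  64. ]
 [507.2 249.8  64. ]
 [392.1 257.3  64. ]
 [394.9 303.   64. ]] [451.  276.3  64. ]
[115.1  -7.9   0. ] [115.1  -7.5   0. ]
spindle tip,sleeve mid,flange, post [[491.7  82.3 132. ]
 [490.1  50.  132. ]
 [489.7  28.6 132. ]
 [486.4 -65.7 132. ]]
69 165 172 237 247 [[424.3 279.5  95. ]]
[[-1.   0.3 -0. ]
 [ 0.3  1.  -0. ]
 [-0.  -0.  -1. ]]
cam [ 85.3 624.6 371.5]
clip in wrist [[ 94.4 469.8]]
```

Spindle axis yaw is about −2.6° and the groove is near (490.7, 42, 132). The orange clip is near (424, 279). Next I align the tool and travel to the stand.

Call:
jog_arm(
  targets=[
    [[-0.6, -0.9, 0, -0.034, 0], [-0.65, -0.95, 0, -0.033, 0], [-0.68, -1, 0, 0, 0], [-0.68, -1, 0, 0, 0], [-0.68, -1, 0, 0, 0]],
  ],
  force=40,
)

```text
t: 0.65
position: [228.0, 474.5, 231.1]
eef_rot: [0.023, 1.0, -0.0, -0.0]
ft_force: [0.3, 0.2, 0.1]
opening: 12.0
gripper_force: 0.0
```

Call:
jog_arm(
  targets=[
    [[-0.68, -1, 0, 0, 0], [-0.68, -1, 0, 0, 0], [-0.68, -1, 0, 0, 0], [-0.68, -1, 0, 0, 0], [-0.68, -1, 0, 0, 0]],
  ],
)

```text
t: 1.15
position: [307.1, 345.8, 231.2]
eef_rot: [0.023, 1.0, -0.0, -0.0]
ft_force: [0.7, -0.1, 0.1]
opening: -0.2
gripper_force: 0.0
```

Call:
jog_arm(
  targets=[
    [[-0.68, -1, 0, 0, 0], [-0.68, -1, 0, 0, 0], [-0.68, -1, 0, 0, 0], [-0.68, -1, 0, 0, 0], [-0.5, -0.5, 0, 0, 0]],
  ],
)

```text
t: 1.65
position: [382.6, 227.9, 231.1]
eef_rot: [0.025, 1.0, -0.001, -0.0]
ft_force: [-0.9, -0.3, -0.0]
opening: -0.3
gripper_force: 0.0
```

Run:
```python
from h import *
im=optics.capture("wrist");c=optics.get_calibration("wrist");s=bot.state()
cv2.imwrite("pics/w1.png",cv2.cvtColor(im,cv2.COLOR_RGB2BGR));np.savez("w1.npz",**c)
print(s["position"],s["joint_vel"].max())
print(proj(c,[[424,278,97],[490.7,42,132],[451,276,64]]))
```

```text
[384.57550783 226.26205824 231.03765107] 0.000500435472550788
[[314.44693124 222.89517622]
 [ 63.83911643 316.96443091]
 [307.44377727 234.54877074]]
```

View pics/w1.png

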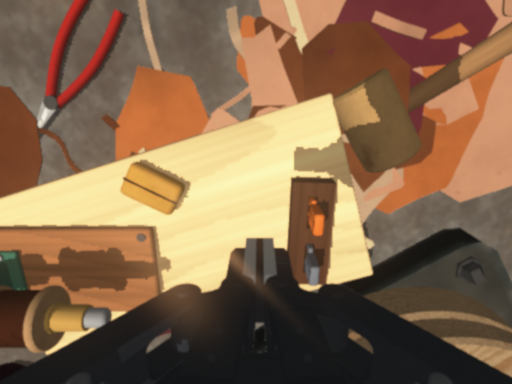

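The wrist view shows the orange clip at about (316,216), the grey one at (311,265), the spindle tip at (97,318), and the spool flange at (45,320).

Run:
```python
from h import *
np.set_printoptions(precision=1,suppress=True)
c=dict(np.load("w1.npz"));im=cv2.imread("pics/w1.png");h=cv2.cvtColor(im,cv2.COLOR_BGR2HSV)
m=cv2.inRange(h,(3,150,90),(18,255,255));m[:,:295]=0;m[:,338:]=0;m[:185]=0;m[245:]=0
for y in range(194,240): print(y,''.join('%4d'%(im[y,x,2]) if m[y,x] else '   .' for x in range(302,332)))
r=onz(c,[(292,179),(336,181),(332,284),(288,282)],64);print(r,r.mean(0))
print(proj(c,[[424-11,278.7-5,102],[424-11,278.7+5,102],[424+11,278+5,102],[424+11,278-5,102]]))
g=cv2.inRange(h,(95,20,60),(130,120,255))
```

```text
194    .   .   .   .   .   .   .   .   .   .   .   .   .   .   .   .   .   .   .   .   .   .   .   .   .   .   .   .   .   .
195    .   .   .   .   .   .   .   .   .   .   .   .   .   .   .   .   .   .   .   .   .   .   .   .   .   .   .   .   .   .
196    .   .   .   .   .   .   .   . 108 110 110 108   .   .   .   .   .   .   .   .   .   .   .   .   .   .   .   .   .   .
197    .   .   .   .   .   .   . 105 111 114 113 110 100   .   .   .   .   .   .   .   .   .   .   .   .   .   .   .   .   .
198    .   .   .   .   .   .   . 111 121 121 118 115 104   .   .   .   .   .   .   .   .   .   .   .   .   .   .   .   .   .
199    .   .   .   .   .   . 111 119 131 130 128 127 121 103   .   .   .   .   .   .   .   .   .   .   .   .   .   .   .   .
200    .   .   .   .   .   . 114 125 138 148 163 167 163 147 112  92   .   .   .   .   .   .   .   .   .   .   .   .   .   .
201    .   .   .   .   .   . 116 129 145 177 213 221 218 198 150 101   .   .   .   .   .   .   .   .   .   .   .   .   .   .
202    .   .   .   .   .   . 120 137 155 195 230 236 233 221 169 104   .   .   .   .   .   .   .   .
[... 4115 characters left out ...]
 .   .   .   .   .   .   .   .   .
236    .   .   .   .   .   .   .   .   .   .   .   . 119 130 134 135 135 134 130 122   .   .   .   .   .   .   .   .   .   .
237    .   .   .   .   .   .   .   .   .   .   .   .   .   .   .   .   .   .   .   .   .   .   .   .   .   .   .   .   .   .
238    .   .   .   .   .   .   .   .   .   .   .   .   .   .   .   .   .   .   .   .   .   .   .   .   .   .   .   .   .   .
239    .   .   .   .   .   .   .   .   .   .   .   .   .   .   .   .   .   .   .   .   .   .   .   .   .   .   .   .   .   .
[[388.4 260.7  64. ]
 [392.9 305.5  64. ]
 [513.7 303.5  64. ]
 [508.6 253.6  64. ]] [450.9 280.8  64. ]
[[310.7 214.2]
 [321.5 213.6]
 [320.6 235.4]
 [310.  235.9]]
```

Call:
jog_arm(
  targets=[
    [[-0.65, -0.88, 0, 0, 0], [-0.65, -0.88, 0, 0, 0], [-0.65, -0.88, 0, 0, 0], [-0.65, -0.88, 0, 0, 0], [-0.65, -0.88, 0, 0, 0]],
  ],
)

```text
t: 2.2
position: [458.2, 116.8, 231.2]
eef_rot: [0.023, 1.0, 0.0, -0.0]
ft_force: [0.4, -0.3, -0.1]
opening: -0.1
gripper_force: 0.0
```

Call:
jog_arm(
  targets=[
    [[-0.65, -0.88, 0, 0, 0], [-0.65, -0.88, 0, 0, 0], [0, 0, 1, 0, 0], [0, 0, 1, 0, 0], [0, 0, 0, 0, 0]],
  ],
)

```text
t: 2.7
position: [486.2, 71.5, 178.9]
eef_rot: [0.023, 1.0, -0.001, -0.003]
ft_force: [0.8, -0.2, -0.4]
opening: 0.1
gripper_force: 0.0
```

Call:
jog_arm(
  targets=[
    [[-0.1, 0, 0.6, 0, 0], [0, 0, 0.5, 0, 0], [0, -0.4, 0, 0, 0], [0, -0.4, 0, 0, 0], [0, 0, 0, 0, 0]],
  ],
)

```text
t: 3.2
position: [490.1, 49.2, 154.6]
eef_rot: [0.025, 1.0, -0.001, 0.0]
ft_force: [-0.5, 0.3, 0.4]
opening: 0.2
gripper_force: 0.0
```

Run:
```python
from h import *
np.set_printoptions(precision=2,suppress=True)
im=optics.capture("wrist");im2=optics.capture("side")
s=bot.state();print(s["position"],s["ft_force"])
a=cv2.cvtColor(im,cv2.COLOR_RGB2BGR);b=cv2.cvtColor(im2,cv2.COLOR_RGB2BGR)
b=cv2.resize(b[140:240,220:360],(512,366),interpolation=cv2.INTER_CUBIC)
cv2.imwrite("pics/w2.png",np.vstack([a[170:],b]))
```

```text
[490.38  51.16 154.61] [-0.39 -1.42 -0.84]
```

View pics/w2.png

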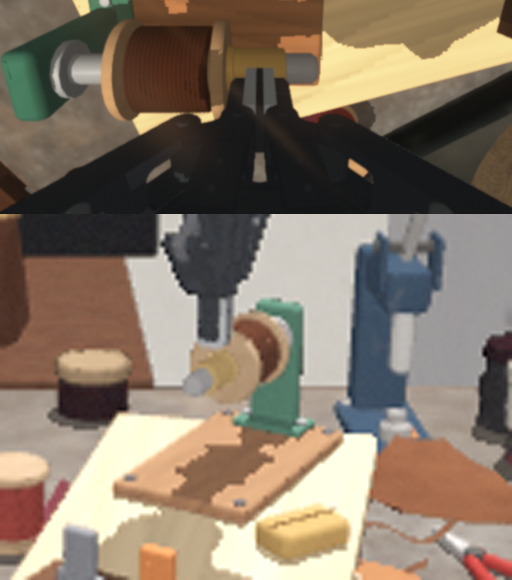

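The fingers are just in front of the outer flange, above the sleeve (image column about 225–290). I'll lower 3 mm and push.

Call:
jog_arm(
  targets=[
    [[0, 0, 0.14, 0, 0], [0, -0.24, 0, 0, 0], [0, -0.24, 0, 0, 0], [0, -0.2, 0, 0, 0], [0, -0.16, 0, 0, 0]],
  ],
)

```text
t: 3.8
position: [488.9, 30.5, 150.3]
eef_rot: [0.023, 1.0, 0.0, 0.0]
ft_force: [-1.2, 2.0, -0.7]
opening: 0.2
gripper_force: 0.7
```

Call:
jog_arm(
  targets=[
    [[0, -0.12, 0, 0, 0], [0, -0.12, 0, 0, 0], [0, -0.12, 0, 0, 0], [0, -0.08, 0, 0, 0], [0, 0, 0, 0, 0]],
  ],
)

```text
t: 4.3
position: [488.4, 19.2, 150.3]
eef_rot: [0.023, 1.0, -0.0, -0.0]
ft_force: [0.6, 0.4, 0.6]
opening: 0.2
gripper_force: 0.2
```

Call:
jog_arm(
  targets=[
    [[0, -0.06, 0, 0, 0], [0, -0.06, 0, 0, 0], [0, -0.06, 0, 0, 0], [0, 0, 0, 0, 0], [0, 0, 0, 0, 0]],
  ],
)

```text
t: 4.8
position: [488.2, 15.2, 150.3]
eef_rot: [0.023, 1.0, 0.0, 0.0]
ft_force: [-1.2, 1.6, -0.3]
opening: 0.2
gripper_force: 0.6
```

Run:
```python
from h import *
np.set_printoptions(precision=2,suppress=True)
for _ in range(3):
    im=optics.capture("wrist");s=bot.state();print(s["position"],s["ft_force"])
```

```text
[488.22  15.18 150.26] [0.18 1.51 0.01]
[488.22  15.18 150.28] [-0.08  1.69 -0.18]
[488.22  15.19 150.29] [-0.28  1.72 -0.89]
```

Force is still only friction, so I keep pushing.

Call:
jog_arm(
  targets=[
    [[0, -0.06, 0, 0, 0], [0, -0.06, 0, 0, 0], [0, -0.06, 0, 0, 0], [0, 0, 0, 0, 0], [0, 0, 0, 0, 0]],
  ],
)

```text
t: 5.45
position: [488.2, 14.6, 150.3]
eef_rot: [0.021, 1.0, 0.003, 0.0]
ft_force: [-0.0, 10.5, -1.5]
opening: 0.0
gripper_force: 4.2
```

The spool is home, with about 10 N against the stop. I back off, rise and check the groove with the camera right above it.

Call:
jog_arm(
  targets=[
    [[0, 0.12, 0, 0, 0], [0, 0.2, -0.8, 0, 0], [0, 0.4, -0.8, 0, 0], [0, 0.36, -0.8, 0, 0], [0, 0, -0.8, 0, 0]],
  ],
)

```text
t: 5.95
position: [489.2, 38.1, 231.1]
eef_rot: [0.023, 1.0, -0.0, -0.0]
ft_force: [0.5, 0.5, -0.6]
opening: 0.0
gripper_force: 0.0
```

Run:
```python
from h import *
np.set_printoptions(precision=2,suppress=True)
for i in range(4): optics.capture("top") if i<3 else 0
im=optics.capture("wrist");c=optics.get_calibration("wrist");s=bot.state()
print(s["position"],Ro.from_quat(s["eef_rot"]).as_matrix(),s["ft_force"])
a=cv2.cvtColor(im,cv2.COLOR_RGB2BGR);cv2.imwrite("pics/w3full.png",a);np.savez("w3.npz",pos=s["position"],**c)
v=cv2.resize(a[170:320,110:370],None,fx=3,fy=3,interpolation=cv2.INTER_CUBIC);cv2.imwrite("pics/w3.png",v)
p=s["position"];R=Ro.from_quat(s["eef_rot"]).as_matrix()
for d in (0,40,80): print("tool plane",proj(c,p+R@[0,0,d]))
print("groove guess",proj(c,[490.7,42,132]))
```

```text
[489.2   36.63 230.23] [[-1.    0.05  0.  ]
 [ 0.05  1.   -0.  ]
 [-0.   -0.   -1.  ]] [ 0.07 -0.08 -0.79]
tool plane [[256.32 256.47]]
tool plane [[256.8  225.66]]
tool plane [[257.13 204.95]]
groove guess [[264.1  199.05]]
```

View pics/w3.png

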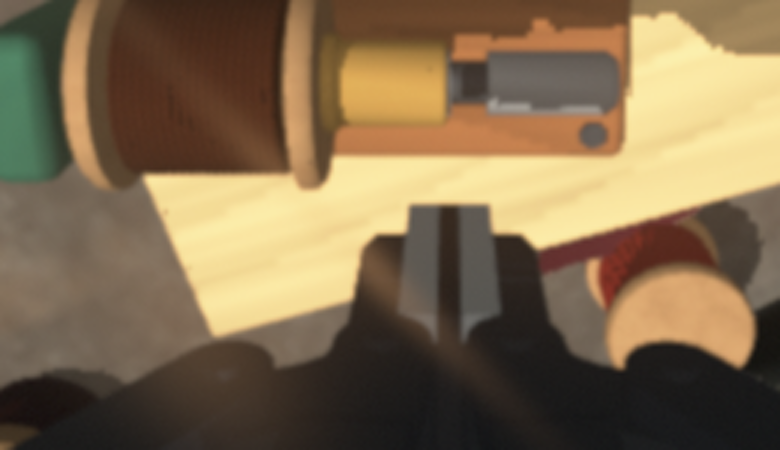

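The groove is bare, between crop columns 451 and 488 (centre about 469, i.e. full-image column 266.5). The finger gap is at about 259.8, so the groove is at y≈42.0, x≈489.5. Now the clip.

Call:
jog_arm(
  targets=[
    [[0.3, 0.96, 0, 0, 0.5], [0.3, 0.96, 0, 0, 0.5], [0.3, 0.96, 0, 0, 0.5], [0.3, 0.96, 0, 0, 0.5], [0.3, 0.96, 0, 0, 0.5]],
  ],
)

```text
t: 6.65
position: [456.5, 159.1, 229.1]
eef_rot: [0.024, 1.0, -0.001, -0.001]
ft_force: [-0.6, 1.0, 0.4]
opening: 42.6
gripper_force: 0.0
```

Call:
jog_arm(
  targets=[
    [[0.3, 0.96, 0, 0, 0.5], [0.3, 0.96, 0, 0, 0.5], [0.3, 0.96, 0, 0, 0.5], [0.3, 0.96, 0.5, 0, 0.5], [0.35, 0.96, 0.5, 0, 0.5]],
  ],
)

```text
t: 7.15
position: [424.0, 280.8, 204.0]
eef_rot: [0.024, 1.0, -0.001, -0.0]
ft_force: [0.2, 0.2, -0.5]
opening: 42.6
gripper_force: 0.0
```

Call:
jog_arm(
  targets=[
    [[0, 0, 1, 0, 0.5], [0, 0, 1, 0, 0.5], [0, 0, 0, 0, 0.5], [0, 0, 0, 0, 0.5], [0, 0, 0, 0, 0.5]],
  ],
)

```text
t: 7.65
position: [424.8, 280.9, 156.0]
eef_rot: [0.023, 1.0, 0.0, 0.001]
ft_force: [0.2, -0.3, 0.6]
opening: 42.7
gripper_force: 0.0
```

Run:
```python
from h import *
np.set_printoptions(precision=2,suppress=True)
im=optics.capture("wrist");c=optics.get_calibration("wrist");s=bot.state()
print(s["position"],s["opening"])
a=cv2.cvtColor(im,cv2.COLOR_RGB2BGR);cv2.imwrite("pics/w4full.png",a)
v=cv2.resize(a[130:310,130:390],None,fx=3,fy=3,interpolation=cv2.INTER_CUBIC);cv2.imwrite("pics/w4.png",v)
print("clip top pred",proj(c,[[424.1,280,102]])*1)
```

```text
[424.95 281.06 156.21] 42.70596257238373
clip top pred [[255.21 216.3 ]]
```

View pics/w4.png

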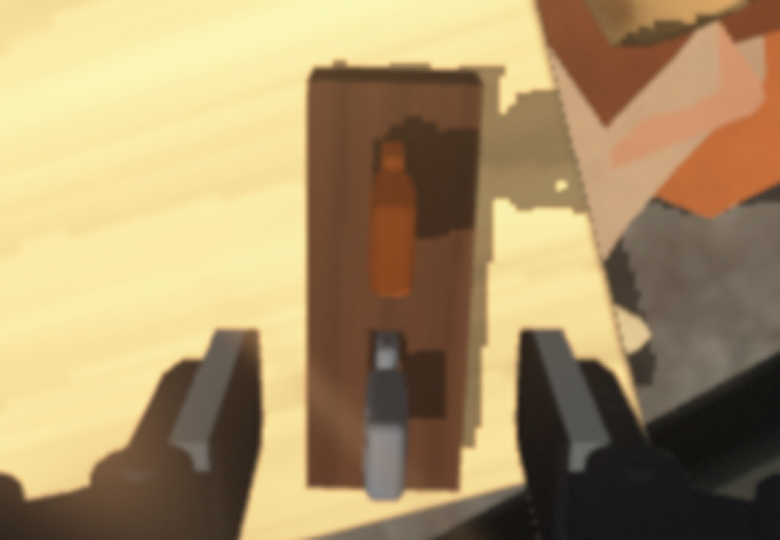

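The orange clip's top is at crop (392,~252) and the finger gap centre is at column 390, so they are aligned. I descend and grip.

Call:
jog_arm(
  targets=[
    [[0.04, 0, 1, 0, 0.5], [0, 0, 1, 0, 0.5], [0, 0, 0.8, 0, 0.5], [0, 0, 0.42, 0, 0.5], [0, 0, 0, 0, 0.5]],
  ],
)

```text
t: 8.2
position: [423.1, 280.8, 74.4]
eef_rot: [0.023, 1.0, -0.0, -0.0]
ft_force: [0.0, -0.6, 0.3]
opening: 42.4
gripper_force: 0.0
```

Call:
jog_arm(
  targets=[
    [[0, 0, 0, 0, 0], [0, 0, 0, 0, 0], [0, 0, 0, 0, 0], [0, 0, 0, 0, 0], [0, 0, 0, 0, 0]],
  ],
  force=70,
)

```text
t: 8.7
position: [423.9, 281.5, 75.9]
eef_rot: [0.023, 1.0, 0.001, 0.001]
ft_force: [-0.6, 0.0, 6.6]
opening: 8.6
gripper_force: 69.2
```

Call:
jog_arm(
  targets=[
    [[0, 0, -0.4, 0, 0], [0, 0, -0.8, 0, 0], [0, 0, -1, 0, 0], [0, 0, -1, 0, 0], [0, 0, -1, 0, 0]],
  ],
)

```text
t: 9.2
position: [423.0, 280.8, 181.5]
eef_rot: [0.023, 1.0, 0.0, 0.0]
ft_force: [-0.8, 0.5, -0.7]
opening: 8.6
gripper_force: 68.4
```

Call:
jog_arm(
  targets=[
    [[-0.3, -0.96, -0.3, 0, 0], [-0.3, -0.96, 0, 0, 0], [-0.3, -0.96, 0, 0, 0], [-0.3, -0.96, 0, 0, 0], [-0.3, -0.96, 0, 0, 0]],
  ],
)

```text
t: 9.7
position: [455.2, 158.3, 188.0]
eef_rot: [0.023, 1.0, 0.0, 0.0]
ft_force: [-0.0, -0.1, -1.5]
opening: 8.6
gripper_force: 68.4
```

Call:
jog_arm(
  targets=[
    [[-0.3, -0.96, 0, 0, 0], [-0.3, -0.96, 0, 0, 0], [-0.3, -0.96, 0, 0, 0], [-0.3, -0.8, 0, 0, 0], [-0.3, -0.6, 0, 0, 0]],
  ],
)

```text
t: 10.2
position: [487.5, 48.8, 187.9]
eef_rot: [0.024, 1.0, -0.0, -0.0]
ft_force: [-0.3, 0.2, -0.3]
opening: 8.8
gripper_force: 68.4
```

Run:
```python
from h import *
np.set_printoptions(precision=2,suppress=True)
im2=optics.capture("side");im2=optics.capture("side")
im=optics.capture("wrist");c=optics.get_calibration("wrist");s=bot.state()
print(s["position"],s["opening"],s["eef_rot"],s["ft_force"],s["gripper_force"])
a=cv2.cvtColor(im,cv2.COLOR_RGB2BGR);cv2.imwrite("pics/w5full.png",a)
b=cv2.cvtColor(im2,cv2.COLOR_RGB2BGR);cv2.imwrite("pics/s5full.png",b)
v=cv2.resize(a[160:310,150:350],(600,450),interpolation=cv2.INTER_CUBIC)
w=cv2.resize(b[140:215,240:340],(200*3,150*3),interpolation=cv2.INTER_CUBIC)
cv2.imwrite("pics/w5.png",cv2.resize(np.hstack([v,w]),(800,300)))
```

```text
[487.73  49.83 187.74] 8.970838620957874 [ 0.02  1.   -0.    0.  ] [ 0.14  0.13 -0.71] 68.4344744682312
```

View pics/w5.png

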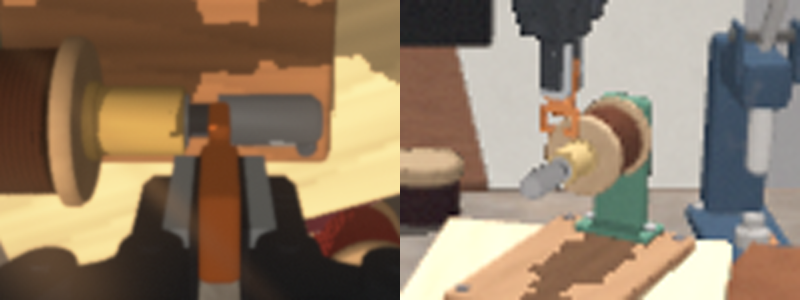

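The clip is held upright, with its front shoulder at crop column ~219 and the groove between ~184 and ~218. I'll measure numerically.

Run:
```python
import cv2,numpy as np
a=cv2.imread("pics/w3full.png").astype(int);b=cv2.imread("pics/w5full.png").astype(int)
for r in (192,196,200): print("w3",r,[(x,*a[r,x,::-1]) for x in range(256,276)], [ (x,a[r,x,0]) for x in range(310,320)])
for r in (210,216,222): print("w5",r,[(x,*b[r,x,::-1]) for x in range(236,272)])
print("end",[[(x,b[r,x,0]) for x in range(304,316)] for r in (216,222)])
for r in(240,260,280):print("w5 clip",r,[(x,*b[r,x,::-1]) for x in range(240,278)])
```

```text
w3 192 [(256, np.int64(190), np.int64(145), np.int64(75)), (257, np.int64(177), np.int64(135), np.int64(72)), (258, np.int64(146), np.int64(114), np.int64(70)), (259, np.int64(108), np.int64(92), np.int64(74)), (260, np.int64(85), np.int64(77), np.int64(70)), (261, np.int64(72), np.int64(64), np.int64(57)), (262, np.int64(72), np.int64(64), np.int64(57)), (263, np.int64(71), np.int64(63), np.int64(56)), (264, np.int64(66), np.int64(57), np.int64(51)), (265, np.int64(62), np.int64(52), np.int64(45)), (266, np.int64(61), np.int64(51), np.int64(44)), (267, np.int64(61), np.int64(52), np.int64(44)), (268, np.int64(62), np.int64(52), np.int64(45)), (269, np.int64(61), np.int64(52), np.int64(45)), (270, np.int64(61), np.int64(52), np.int64(44)), (271, np.int64(65), np.int64(57), np.int64(50)), (272, np.int64(80), np.int64(73), np.int64(67)), (273, np.int64(100), np.int64(93), np.int64(87)), (274, np.int64(106), np.int64(99), np.int64(92)), (275, np.int64(107), np.int64(101), np.int64(94))] [(310, np.int64(89)), (311, np.int64(89)), (312, np.int64(88)), (313, np.int64(88)), (314, np.int64(8
[... 13449 characters left out ...]
64(32)), (264, np.int64(136), np.int64(70), np.int64(31)), (265, np.int64(135), np.int64(68), np.int64(30)), (266, np.int64(133), np.int64(68), np.int64(29)), (267, np.int64(130), np.int64(66), np.int64(28)), (268, np.int64(124), np.int64(63), np.int64(27)), (269, np.int64(103), np.int64(53), np.int64(25)), (270, np.int64(61), np.int64(36), np.int64(25)), (271, np.int64(37), np.int64(30), np.int64(28)), (272, np.int64(35), np.int64(30), np.int64(29)), (273, np.int64(39), np.int64(36), np.int64(35)), (274, np.int64(56), np.int64(54), np.int64(53)), (275, np.int64(82), np.int64(81), np.int64(79)), (276, np.int64(96), np.int64(96), np.int64(93)), (277, np.int64(86), np.int64(85), np.int64(83))]
```

Call:
jog_arm(
  targets=[
    [[0, -0.12, 0.2, 0, 0], [0, -0.12, 0.2, 0, 0], [0, 0, 0.1, 0, 0], [0, 0, 0, 0, 0], [0, 0, 0, 0, 0]],
  ],
)

```text
t: 10.85
position: [487.2, 45.3, 174.6]
eef_rot: [0.023, 1.0, 0.0, -0.0]
ft_force: [0.3, -0.2, -1.7]
opening: 8.6
gripper_force: 68.4
```

Run:
```python
from h import *
np.set_printoptions(precision=3,suppress=True)
s=bot.state();c=optics.get_calibration("wrist");im=optics.capture("wrist");im2=optics.capture("side")
print(s["position"],s["eef_rot"],s["ft_force"])
a=cv2.cvtColor(im,cv2.COLOR_RGB2BGR);cv2.imwrite("pics/w6full.png",a);np.savez("w6.npz",**c)
b=cv2.cvtColor(im2,cv2.COLOR_RGB2BGR)
v=cv2.resize(a[180:260,210:340],(650,400),interpolation=cv2.INTER_NEAREST)
w=cv2.resize(b[150:200,265:305],(160,200),interpolation=cv2.INTER_NEAREST)
o=np.zeros((400,800,3),np.uint8);o[:,:650]=v;o[:200,650:800]=w[:,:150];cv2.imwrite("pics/w6.png",o)
w3=dict(np.load("w3.npz"))
print("w3 tip, sleeve end",onz(w3,[(317.5,196),(258.1,196)],[132,141]))
```

```text
[487.201  45.258 174.628] [ 0.023  1.     0.    -0.   ] [ 0.349 -0.236 -1.667]
w3 tip, sleeve end [[490.15   85.067 132.   ]
 [485.094  37.448 141.   ]]
```

View pics/w6.png

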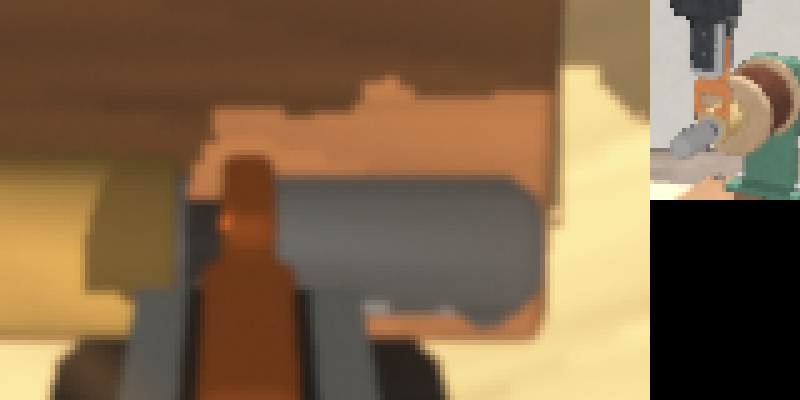

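The clip leg is at 5× columns 222–275 and the sleeve ends at 178. That puts the groove centre at about 226, so the clip has to go 2.9 mm toward −y. Next I check x.

Run:
```python
from h import *
np.set_printoptions(precision=2,suppress=True)
c=dict(np.load("w6.npz"))
for z in (147,152,157,162): print(z,"clip front row211 -> xc",onz(c,[(259.7,211.2)],z)[0,0]+13.5)
print("axis from front limb row215.7 / rear row ~242:",[onz(c,[(290,r)],132)[0] for r in (215.7,228.5,242)])
# grip block step: shoulder at 5x row 262, half width 11, z 170..200
for z in (170,185,200): print(z,onz(c,[(259.7,180+262/5)],z)[0,0]+11)
```

```text
147 clip front row211 -> xc 486.5988485302768
152 clip front row211 -> xc 484.77140802986247
157 clip front row211 -> xc 482.9439675294481
162 clip front row211 -> xc 481.1165270290337
axis from front limb row215.7 / rear row ~242: [array([482.47,  66.4 , 132.  ]), array([491.2 ,  66.26, 132.  ]), array([500.67,  66.11, 132.  ])]
170 487.1434976928839
185 480.48082614380826
200 473.8181545947326
```

Picture quota is used up, so from here I work by numbers. The clip's x is about 487 and the axis is about 490.4. I shift, then descend gently.

Call:
jog_arm(
  targets=[
    [[-0.136, -0.116, 0, 0, 0], [0, 0, 0.1, 0, 0], [0, 0, 0.1, 0, 0], [0, 0, 0, 0, 0], [0, 0, 0, 0, 0]],
  ],
)

```text
t: 11.45
position: [490.4, 41.8, 169.6]
eef_rot: [0.023, 1.0, 0.0, -0.0]
ft_force: [-0.2, 1.0, -0.5]
opening: 8.8
gripper_force: 68.4
```

Run:
```python
from h import *
np.set_printoptions(precision=2,suppress=True)
s=bot.state();c=optics.get_calibration("wrist");im=optics.capture("wrist");a=cv2.cvtColor(im,cv2.COLOR_RGB2BGR)
cv2.imwrite("pics/w7full.png",a);np.savez("w7.npz",**c)
print(s["position"],s["ft_force"])
for r in (212,218,222,226): print(r,' '.join('%d:%d/%d'%(x,a[r,x,2],a[r,x,0]) for x in range(242,276)))
print("col290",[int(v) for v in a[204:250,290,0]])
cl=int(260);print("col260 R-B",[int(p[2])-int(p[0]) for p in a[196:250,cl]],[int(p[2]) for p in a[196:250,cl]])
```

```text
[490.43  41.79 169.63] [-0.23  1.05 -0.54]
212 242:101/41 243:100/40 244:101/42 245:101/41 246:100/41 247:100/41 248:98/40 249:94/40 250:90/44 251:101/53 252:139/61 253:173/68 254:165/62 255:135/44 256:117/32 257:113/29 258:111/27 259:110/25 260:110/25 261:112/27 262:116/30 263:131/40 264:158/57 265:184/72 266:191/76 267:186/75 268:175/75 269:165/74 270:162/73 271:162/73 272:162/74 273:161/72 274:161/73 275:162/73
218 242:114/46 243:115/46 244:114/46 245:114/46 246:114/46 247:114/46 248:112/45 249:104/48 250:91/60 251:84/69 252:79/58 253:87/43 254:97/33 255:104/25 256:107/23 257:108/24 258:108/23 259:109/25 260:108/24 261:109/25 262:107/23 263:106/25 264:100/30 265:92/38 266:88/45 267:81/50 268:82/66 269:94/84 270:97/88 271:96/87 272:96/87 273:96/88 274:96/87 275:96/87
222 242:118/48 243:118/47 244:118/48 245:118/47 246:117/47 247:117/47 248:114/47 249:105/52 250:95/67 251:87/74 252:71/60 253:74/42 254:110/33 255:143/32 256:153/32 257:152/31 258:142/30 259:124/26 260:117/25 261:118/26 262:117/26 263:112/27 264:100/29 265:75/34 266:57/42 267:58/49 268:79/71 269:99/90 270:104/96 271:10
[... 431 characters left out ...]
0 [74, 75, 74, 74, 74, 72, 72, 71, 69, 69, 74, 77, 79, 82, 85, 87, 88, 90, 92, 94, 97, 98, 99, 98, 98, 97, 95, 93, 90, 89, 88, 87, 86, 85, 83, 80, 76, 74, 74, 75, 77, 75, 65, 49, 34, 30]
col260 R-B [58, 57, 62, 82, 102, 109, 110, 109, 109, 112, 116, 119, 119, 117, 107, 93, 85, 84, 84, 84, 83, 85, 84, 84, 85, 86, 92, 101, 106, 108, 107, 107, 103, 96, 90, 88, 86, 84, 84, 84, 84, 83, 83, 84, 83, 84, 85, 84, 85, 84, 83, 85, 84, 83] [99, 97, 104, 136, 170, 181, 182, 181, 181, 186, 191, 195, 196, 191, 169, 133, 110, 108, 107, 107, 108, 108, 108, 108, 108, 110, 117, 129, 137, 140, 139, 136, 132, 123, 115, 114, 110, 108, 107, 107, 107, 107, 107, 108, 108, 109, 108, 108, 108, 108, 108, 108, 108, 108]
```

Run:
```python
from h import *
np.set_printoptions(precision=2,suppress=True)
c=dict(np.load("w7.npz"));o=-c["R"].T@c["t"]
print("xc",onz(c,[(259,210.6)],141.7)[0,0]+13.5)
for r in(213.5,242):
    p=onz(c,[(290,r)],132)[0];k=np.hypot(p[0]-o[0],p[2]-o[2])/(o[2]-p[2]);print("limb",p,"axis x at groove",p[0]+(9*k if r<230 else -9*k)-0.046*(p[1]-42))
```

```text
xc 489.5590793610536
limb [482.34  62.49 132.  ] axis x at groove 491.0218879203262
limb [501.48  62.17 132.  ] axis x at groove 490.54983566439864
```

Call:
jog_arm(
  targets=[
    [[-0.05, 0.02, 0.08, 0, 0], [0, 0, 0.1, 0, 0], [0, 0, 0.08, 0, 0], [0, 0, 0, 0, 0], [0, 0, 0, 0, 0]],
  ],
)

```text
t: 12.0
position: [491.8, 42.2, 163.2]
eef_rot: [0.023, 1.0, 0.0, -0.0]
ft_force: [0.4, -0.4, -0.3]
opening: 8.7
gripper_force: 68.4
```

No contact below the spindle's own top height, so the legs are in the groove. Now pushing home.

Call:
jog_arm(
  targets=[
    [[0, 0, 0.1, 0, 0], [0, 0, 0.1, 0, 0], [0, 0, 0.06, 0, 0], [0, 0, 0, 0, 0], [0, 0, 0, 0, 0]],
  ],
)

```text
t: 12.5
position: [491.8, 42.0, 156.8]
eef_rot: [0.023, 1.0, -0.0, -0.0]
ft_force: [-0.7, -0.2, 1.4]
opening: 8.8
gripper_force: 69.2
```

Call:
jog_arm(
  targets=[
    [[0, 0, 0.08, 0, 0], [0, 0, 0.08, 0, 0], [0, 0, 0.06, 0, 0], [0, 0, 0, 0, 0], [0, 0, 0, 0, 0]],
  ],
)

```text
t: 13.0
position: [491.8, 42.4, 151.7]
eef_rot: [0.023, 1.0, 0.0, 0.0]
ft_force: [-1.2, 0.8, 4.4]
opening: 8.9
gripper_force: 70.2
```

Call:
jog_arm(
  targets=[
    [[0, 0, 0.04, 0, 0], [0, 0, 0.04, 0, 0], [0, 0, 0, 0, 0], [0, 0, 0, 0, 0], [0, 0, 0, 0, 0]],
  ],
)

```text
t: 13.5
position: [491.9, 42.4, 151.3]
eef_rot: [0.023, 1.0, -0.0, 0.001]
ft_force: [-5.8, 0.1, 22.8]
opening: 8.7
gripper_force: 72.9
```

It stopped firmly at the expected seat height. Release and lift away.

Call:
jog_arm(
  targets=[
    [[0, 0, -0.06, 0, 0.3], [0, 0, 0, 0, 0.3], [0, 0, 0, 0, 0.3], [0, 0, -0.3, 0, 0.3], [0, 0, -0.5, 0, 0.3]],
  ],
)

```text
t: 14.0
position: [491.3, 42.0, 170.5]
eef_rot: [0.023, 1.0, -0.0, -0.001]
ft_force: [0.2, -0.4, -0.9]
opening: 25.7
gripper_force: 0.0
```

Call:
jog_arm(
  targets=[
    [[0, 0, -1, 0, 0.3], [0, 0, -1, 0, 0.3], [0, 0, -0.4, 0, 0.3], [0, 0, 0, 0, 0.3], [0, 0, 0, 0, 0.3]],
  ],
)

```text
t: 14.5
position: [491.4, 41.9, 230.2]
eef_rot: [0.023, 1.0, -0.0, -0.0]
ft_force: [0.7, 0.3, -0.5]
opening: 25.7
gripper_force: 0.0
```

Run:
```python
from h import *
np.set_printoptions(precision=2,suppress=True)
s=bot.state();c=optics.get_calibration("wrist");a=cv2.cvtColor(optics.capture("wrist"),cv2.COLOR_RGB2BGR)
d=cv2.cvtColor(optics.capture("side"),cv2.COLOR_RGB2BGR);cs=optics.get_calibration("side")
cv2.imwrite("pics/w8full.png",a);cv2.imwrite("pics/s8full.png",d)
print(s["position"],s["opening"],s["ft_force"])
for im,cal,n in((a,c,"wrist"),(d,cs,"side")):
    h=cv2.cvtColor(im,cv2.COLOR_BGR2HSV);m=cv2.inRange(h,(3,170,80),(14,255,255))
    k,l,st,ce=cv2.connectedComponentsWithStats(m)
    pt=proj(cal,[[490.7,42.2,178],[490.7,42.2,132],[490.7,42.2,168]]);print(n,"pred top/origin/grip",pt)
    for i in range(1,k):
        if st[i,4]>20 and np.hypot(*(ce[i]-pt[2]))<40: print(st[i],ce[i])
    x,y=np.int32(pt[2]);print([''.join('#' if v else '.' for v in m[r,x-16:x+17]) for r in range(y-25,y+30,2)] if n=="side" else "")
```

```text
[491.43  41.9  230.16] 25.673978650064683 [ 0.66  0.31 -0.54]
wrist pred top/origin/grip [[257.39 217.63]
 [257.65 196.9 ]
 [257.45 212.4 ]]
[253 178  15  52 618] [259.88 206.17]

side pred top/origin/grip [[279.43 166.69]
 [278.85 183.06]
 [279.3  170.29]]
['.................................', '.................................', '.................................', '.................................', '.................................', '.................................', '.................................', '.................................', '.................................', '.................................', '.................................', '.................................', '.................................', '.................................', '.................................', '.................................', '.................................', '.................................', '.................................', '.................................', '.................................', '.................................', '.................................', '.................................', '.................................', '.................................', '.................................', '.................................']
```

Run:
```python
from h import *
np.set_printoptions(precision=1,suppress=True)
d=cv2.imread("pics/s8full.png");cs=optics.get_calibration("side")
h=cv2.cvtColor(d,cv2.COLOR_BGR2HSV);m=cv2.inRange(h,(3,150,120),(14,255,255))
print("ref z178,147(block bottom),138(crown),124(leg ends); y,x corners:",proj(cs,[[479.7,42,178],[501.7,42,178],[490.7,42,147],[477.2,42,124],[504.2,42,124]]))
for r in range(155,200): print(r,''.join('#' if v else '.' for v in m[r,258:302]))
print("red/other pot unaffected; grey clip px:",cv2.countNonZero(cv2.inRange(h[225:260,230:255],(95,30,80),(125,160,255))))
```

```text
ref z178,147(block bottom),138(crown),124(leg ends); y,x corners: [[283.3 167.3]
 [275.7 166.1]
 [279.1 177.7]
 [283.4 186.6]
 [274.2 185.1]]
155 ............................................
156 ............................................
157 ............................................
158 ............................................
159 ............................................
160 ............................................
161 ............................................
162 ............................................
163 ............................................
164 ............................................
165 ............................................
166 ............................................
167 ..................####......................
168 .................########...................
169 .................########...................
170 .................########...................
171 .................########...................
172 .................########...................
173 .................########...................
174 .................######
[... 588 characters left out ...]
.....................
187 ............................................
188 ............................................
189 ............................................
190 ............................................
191 ............................................
192 ............................................
193 ............................................
194 ............................................
195 ............................................
196 ............................................
197 ............................................
198 ............................................
199 ............................................
red/other pot unaffected; grey clip px: 0
```

The side mask shows the clip upright at the predicted seated height: top at row 167, legs end at row 186. I check the bystanders and the sleeve, then hand in.

Run:
```python
from h import *
a=cv2.imread("pics/side0.png").astype(int);b=cv2.imread("pics/s8full.png").astype(int)
for n,(x0,x1,y0,y1) in dict(grey=(232,252,222,246),red=(210,238,203,236),pot=(232,258,174,200),wax=(290,310,218,236)).items(): print(n,abs(a-b)[y0:y1,x0:x1].mean())
w=cv2.imread("pics/w8full.png");print([tuple(map(int,w[194,x,::-1])) for x in range(238,256)])
```

```text
grey 12.572222222222223
red 0.950937950937951
pot 1.2682445759368837
wax 0.612037037037037
[(215, 164, 85), (214, 162, 84), (214, 163, 84), (213, 162, 84), (213, 162, 84), (212, 161, 83), (212, 161, 83), (212, 161, 83), (212, 161, 83), (212, 161, 84), (210, 160, 83), (209, 159, 82), (202, 154, 81), (175, 136, 78), (145, 121, 94), (143, 119, 103), (121, 83, 63), (110, 60, 30)]
```

Run:
```python
import cv2,numpy as np
for f in("side0","s8full"):
    a=cv2.imread(f"pics/{f}.png").astype(int)[220:248,230:256];m=(a[:,:,0]-a[:,:,2]>3)
    print(f);print('\n'.join(''.join('#' if v else '.' for v in r) for r in m[::2]),a[228-220:240-220,240-230:246-230].mean((0,1)))
```

```text
side0
..........................
..........................
..........................
........####..............
.........#######..........
........#######...........
........#.######..........
........########..........
........#######...........
......#########...........
............######........
.................#........
..........................
.......................... [129.34722222 125.09722222 125.18055556]
s8full
..........................
..........................
..........................
........####..............
........#######...........
........########..........
........#.######..........
........########..........
.......####.###...........
......#.#######...........
............######........
..........................
..........................
.......................... [129.23611111 124.94444444 125.        ]
```

The grey clip hasn't moved; that difference was only a lighting change. Handing in.

```bash
python3 -c "
from workcell import order;print(order.close_job())"
```

```text
the job is handed in; nothing more can be done
None
```

The brown spool is home against its shoulder, the orange clip is seated in the bared groove and released, nothing else was moved, and the job is handed in at about 15 s; the hand-in returned no verdict.

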